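Lift a painted disc onto the empty drying stand

TASK

The round white panel has just been painted and must not be touched by the gripper: pick up the flat lifter, slide its blade under the round panel between the stand's rails and lift it clear. Carry it level to the empty stand, lower it so that it lies flat and centred on the two rails, then let the lifter come to rest flat on the bench (it may stay under the panel) and let go. Leave the square panel alone.

Things in the scene. Friction and masses are not known exactly. Their poses are not given: they have to be found in the camera images.
- lifter: Trowel-like spatula, loose, 0.38 kg, lying flat. Steel blade x = -50 to +150 mm (front edge), 56 wide in y, 3 thick. Wooden bar handle above: x = -40 to +40, 24 wide in y, z = 60 to 82, on two posts at x = -30 and +30 (14 wide). Origin: underside of the blade, below the handle's middle; x to the front edge, z up. A panel fits on the blade centred at x = +100.
- disc: Round white panel to move: diameter 110 mm, 4 thick, about 0.1 kg, loose. Origin: centre of its underside, z up. It starts centred within 3 mm on a stand just like stand_empty, underside 40 mm above the bench, its x axis along that stand's x: the blade slides in under it along its +x, from the robot's side.
- stand_empty: Empty one of three equal fixed stands in a row. Two steel rails along x, 40 mm high, 10 wide, inner faces at y = +-40, from x = -50 to +83. The gap between goes down to the bench, open at -x (robot's side), closed by a 40 high crosspiece at x = 75 to 83. Origin: bench height, midway between the rails, where the panel's centre belongs; x away from the robot within 12 degrees, z up.
- square: Bystander, not to be moved: white rectangular panel 100 (x) by 110 (y) mm, 4 thick, loose on the third stand, underside 40 mm above the bench. Origin: centre of its underside.

How it is judged:
By the outcome, as a careful person would: the job done as asked, in the order asked, and still so for the second after the job is handed in, with the robot touching nothing.
It also fails if it takes over 58 s, if anything falls off the work surface, if the arm or the gripper's body presses on something with over 40 N, if the wrist force passes 120 N, or if a joint passes its speed limit or range.

ROBOT

A 6-joint arm with a two-finger parallel gripper is mounted at the origin on the work surface. World frame = base frame: x ahead of the robot, y to its left, z up, the work surface at z = 0. Lengths are in mm, angles in rad, forces in N, time in s.
With the tool pointing down it reaches from about 350 to 975 mm from the base axis. Payload 7.1 kg.
Tool frame: the origin (TCP) lies midway between the tips of the shut fingers; the grasp point (between the pads) lies 19 mm behind it; z points along the fingers, y is the line along which they close (so a half turn about z gives the same grasp; the last joint's range is limited). The gripper opens to 88 mm and grips with 3 to 60 N. Pads are 20 mm wide; open, the fingers measure 115 mm over their backs; the gripper's body (75 mm by 178 mm) begins 61 mm behind the grasp point.
Start: joints at [-1.331, 0.423, 1.63, -0, 1.089, -0.019], TCP at [159.969, -604.164, 222.675] pointing down, gripper open.
Joint ranges: [-3, 3], [-0.9, 2.11], [0.09, 2.58], [-1.31, 4.45], [0.11, 2.69], [-2.54, 2.54]. Speed limits (rad/s): [2.39, 2.39, 3.01, 3.14, 3.14, 3.14].

INTERFACE

Orientations are given as a rotation vector (axis times angle).
In Python, from workcell import ctrl gives the robot as it stands. The module is installed in compiled form; this text tells all that it offers.
- The arm moves only by the tool servo_tool, never from a script. Its argument "increments" is a list of rows, each a list of 7 numbers: the shift along the world's x, y, z in cm, then the turn, a rotation vector about the world's x, y, z in degrees, then the opening, from -1 (shut) to 1 (fully open). A call has 1 to 20 rows; each row is the pose to reach, as a shift and turn from the pose commanded when the call began; what a row does not reach only later rows make up. A row lasts 1/12 s, in which the tool goes at most 41.7 mm and 7.16 degrees, less where a joint would pass 70% of its speed; a pose out of reach is approached as far as the arm can. A call with a gripper value outside its range is refused whole. The fingers move at their own pace and stop on an object; the grip force is fixed at half the most. Time passes only in rows, so rows that repeat a pose let the fingers close. It gives the time, the measured TCP pose, the force, the opening and the grip force at its end, in the units of the state.
- ctrl.get_obs(): the state, without advancing time (a new reading comes with each control period).
- ctrl.get_image(name): name is "side" or "top"; returns a dict with "image" (400x640x3 uint8, red, green, blue), "fx", "fy", "cx", "cy" (pixels), "k1" (the pictures are not rectified: a ray, as slopes to the right and down, at radius r is drawn at 1 + k1 r^2 times it, then the intrinsics apply), "extrinsics" (4x4, takes a point from camera to world coordinates). Camera axes: x right, y up, looking along -z (the intrinsics and any distortion apply to the point x, -y, -z); pixel columns grow to the right and rows downward; lengths in mm; the calibration is good to about 2 mm. A picture is of the moment at which its call begins. There is no depth.
- ctrl.close_job(): hands the job in; it is judged then, once.
The state is a dict: "t": time; "qpos": joint angles; "qvel": joint speeds; "joint_torque": joint torques, N m; "ee_pos": TCP position; "orientation": TCP orientation; "ft_force": force on the tool from outside, world axes, zero at the start; "moment": the same for the moment, N m; "width": finger opening in mm; "grasp_force": force on a finger pad.
Only numpy, scipy, OpenCV 4.12 (cv2) and the standard library are available. Lean on these libraries where they do the work, as an engineer would, in place of code of your own. Each camera call takes 0.05 s, during which the arm holds its last target. There are 200 camera calls.

## Working session

There is one attempt and no reset: what is moved stays moved. The work goes in short steps, Python scripts to look and compute and a tool call to move; the robot and the scene stay as the last step left them, time stands still between calls to the robot, and variables do not carry over. Pictures are saved under pics/ and viewed, at most 13 in all, crops included, and the job is handed in when it is done.

Besides the shell and the picture viewer there is one more tool, called after ">>>" in YAML: its name, and indented under it one key for each argument. servo_tool: Moves the arm, as the interface text tells. Its arguments: {"type":"object","properties":{"increments":{"type":"array","items":{"type":"array","items":{"type":"number"}}}},"required":["increments"]}

```bash
mkdir -p pics; python3 - <<'E'
from workcell import ctrl
import cv2,pickle
d={}
for n in("top","side"):
    i=ctrl.get_image(n);d[n]=i;cv2.imwrite(f"pics/{n}0.png",i["image"][:,:,::-1]);print(n,i["fx"],i["fy"],i["cx"],i["cy"],i["k1"],i["extrinsics"])
pickle.dump(d,open("im0.pkl","wb"))
print(ctrl.get_obs())
E
```

```text
top 451.00132586011847 451.00132586011847 323.0388642695702 195.30017071248793 -0.12551132497881828 [[ 2.36625801e-02  9.81627348e-01 -1.89335236e-01  4.03867585e+02]
 [-9.99579560e-01  2.64054796e-02  1.19772188e-02  1.23019276e+01]
 [ 1.67566533e-02  1.88972220e-01  9.81839455e-01  9.04246227e+02]
 [ 0.00000000e+00  0.00000000e+00  0.00000000e+00  1.00000000e+00]]
side 392.97104620112543 392.97104620112543 318.5206205775388 199.3984199041084 -0.018155331421616773 [[ 9.76638922e-01  1.06658016e-01 -1.86548875e-01  4.06000895e+02]
 [-2.14304632e-01  5.47304849e-01 -8.09030856e-01 -6.20713305e+02]
 [ 1.58094773e-02  8.30109312e-01  5.57376525e-01  4.81437002e+02]
 [ 0.00000000e+00  0.00000000e+00  0.00000000e+00  1.00000000e+00]]
{'t': 0.1, 'qpos': array([-1.33100100e+00,  4.23754646e-01,  1.63059785e+00, -1.35347821e-05,
        1.08862688e+00, -1.90232104e-02]), 'qvel': array([ 0.00061434, -0.00126718, -0.00256375, -0.00140029, -0.00107673,
        0.00050217]), 'joint_torque': array([-6.97988635e-04, -5.45611954e+01, -2.74327022e+01,  6.44684304e-02,
        1.88554876e-02, -2.47982678e-05]), 'ee_pos': array([ 159.84902758, -603.69099637,  221.99172302]), 'orientation': array([-3.11395686e+00, -4.05249517e-01,  2.58563974e-04]), 'ft_force': array([0.03048502, 0.07074043, 0.75224278]), 'moment': array([ 0.02140108, -0.09145445,  0.04315798]), 'grasp_force': 0.0, 'width': 88.0042776397251}
```

View pics/top0.png

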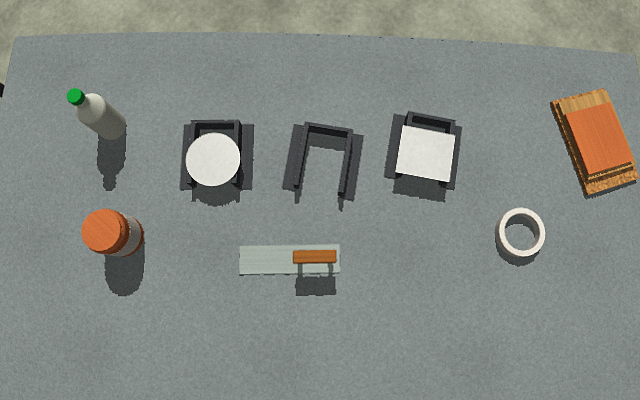

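View pics/side0.png

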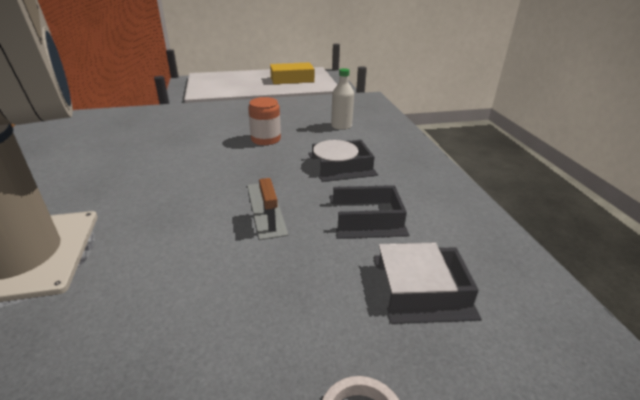

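```bash
cat > h.py <<'E'
import numpy as np,cv2,pickle
def back(c,uv,z):
    uv=np.atleast_2d(np.float64(uv))
    K=np.array([[c["fx"],0,c["cx"]],[0,c["fy"],c["cy"]],[0,0,1]]);D=np.array([c["k1"],0,0,0,0])
    s=cv2.undistortPoints(uv[:,None],K,D)[:,0]
    E=c["extrinsics"];d=np.c_[s[:,0],-s[:,1],-np.ones(len(s))]@E[:3,:3].T
    return E[:3,3]+d*((z-E[2,3])/d[:,2])[:,None]
def proj(c,P):
    E=c["extrinsics"];p=(np.atleast_2d(P)-E[:3,3])@E[:3,:3]
    s=p[:,:2]/-p[:,2:];s[:,1]*=-1
    s=s*(1+c["k1"]*(s**2).sum(1))[:,None]
    return s*c["fx"]+[c["cx"],c["cy"]]
def rotz(a):return np.array([[np.cos(a),-np.sin(a),0],[np.sin(a),np.cos(a),0],[0,0,1]])
E
python3 - <<'E'
from h import *
d=pickle.load(open("im0.pkl","rb"));c=d["top"];im=c["image"]
cv2.imwrite("pics/crop.png",cv2.resize(im[100:300,175:465],None,fx=2.75,fy=2.75,interpolation=cv2.INTER_CUBIC)[:,:,::-1])
def seg(m,x0,x1,y0,y1):
    k=np.zeros(m.shape,np.uint8);k[y0:y1,x0:x1]=m[y0:y1,x0:x1]
    cs,_=cv2.findContours(k,cv2.RETR_EXTERNAL,cv2.CHAIN_APPROX_NONE);return max(cs,key=cv2.contourArea)[:,0]
I=im.astype(int)
w=I.min(2)>170
P=back(c,seg(w,180,255,120,195),44)[:,:2];(x,y),r=cv2.minEnclosingCircle(P.astype(np.float32));print("disc",P.min(0),P.max(0),(P.min(0)+P.max(0))/2,x,y,r)
P=back(c,seg(w,380,465,100,190),44)[:,:2];print("sq",cv2.minAreaRect(P.astype(np.float32)))
o=(I[:,:,0]-I[:,:,2])>60
P=back(c,seg(o,285,345,240,270),82)[:,:2];print("handle",cv2.minAreaRect(P.astype(np.float32)))
print(I[265,260],I[265,220],I[200,340],I[155,350])
E
```

```text
disc [584.13603183 169.1671442 ] [691.4167306  276.71671281] [637.77638121 222.94192851] 637.9916381835938 222.7755126953125 54.57319259643555
sq ((661.45263671875, -200.95367431640625), (109.25483703613281, 99.29967498779297), 80.38442993164062)
handle ((449.9325256347656, 15.995386123657227), (21.71271324157715, 76.32440185546875), 1.473305344581604)
[161 174 163] [130 138 135] [70 74 74] [33 32 29]
```

View pics/crop.png

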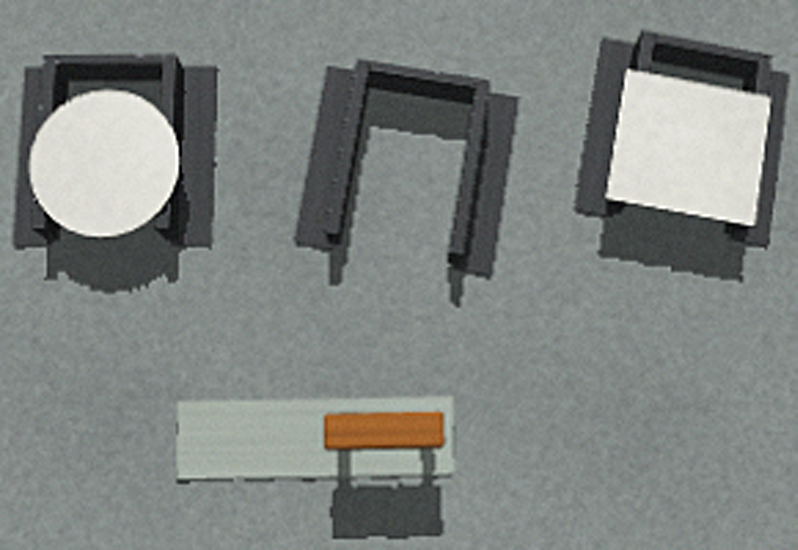

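```bash
cat > fit.py <<'E'
from h import *
from scipy.optimize import minimize
d=pickle.load(open("im0.pkl","rb"))
# stand top outline segments: outer and inner U at z=40, sampled
def seg(a,b,n=40):return np.linspace(a,b,n)
O=[(-50,50,40),(83,50,40),(83,-50,40),(-50,-50,40),(-50,-40,40),(75,-40,40),(75,40,40),(-50,40,40),(-50,50,40)]
def poly(p,pts):return np.array(pts)@rotz(p[2]).T+[p[0],p[1],0]
c=d["top"]
for name,g,full in(("empty",None,1),("disc",None,0),("sq",None,0)):
    pk={"empty":[(358,62),(490,80)],"disc":[(45,57),(178,55)],"sq":[(645,33),(772,57)]}[name]
    A=back(c,np.array(pk)/2.75+[175,100],40)[:,:2]
    v=A[0]-A[1];yaw=np.arctan2(v[1],v[0])-np.pi/2
    m=A.mean(0)-83*np.array([np.cos(yaw),np.sin(yaw)])
    print(name,np.linalg.norm(v),m,np.degrees(yaw))
    p=[*m,yaw];np.save(name+".npy",p)
S=4;im=c["image"][105:215,175:465]
im=cv2.resize(im,None,fx=2.75,fy=2.75,interpolation=cv2.INTER_CUBIC)[:,:,::-1].copy()
def dr(img,pts,col):
    uv=((proj(c,pts)+.5-[175,105])*2.75*8).astype(int);cv2.polylines(img,[uv[:,None]],False,col,1,cv2.LINE_AA,3)
for n in("empty","disc","sq"):dr(im,poly(np.load(n+".npy"),O),(0,255,255))
# side view
cs=d["side"];s=cv2.resize(cs["image"][130:330,230:490],None,fx=2.6,fy=2.6,interpolation=cv2.INTER_CUBIC)[:,:,::-1].copy()
s=s[:520]
for n in("empty","disc","sq"):
    uv=((proj(cs,poly(np.load(n+".npy"),O))+.5-[230,130])*2.6*8).astype(int);cv2.polylines(s,[uv[:,None]],False,(0,255,255),1,cv2.LINE_AA,3)
cv2.imwrite("pics/ov_top.png",im);cv2.imwrite("pics/ov_side.png",s)
E
python3 fit.py
```

```text
empty 97.81667563784396 [631.20361986   2.12216077] -6.469516439306061
disc 99.28173017295799 [636.66396602 220.9588007 ] 1.9897348807243638
sq 97.28945545707715 [ 659.61675112 -206.65066249] -8.889369138466547
```

View pics/ov_top.png

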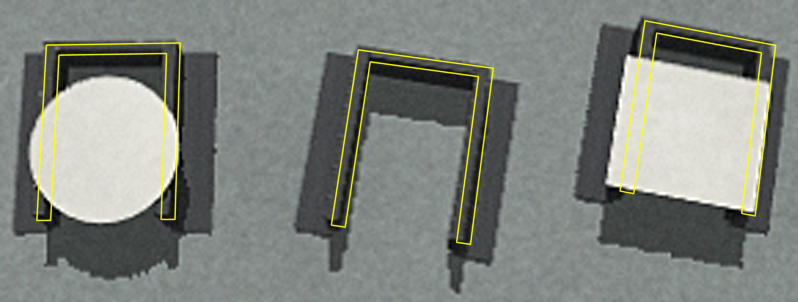

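View pics/ov_side.png

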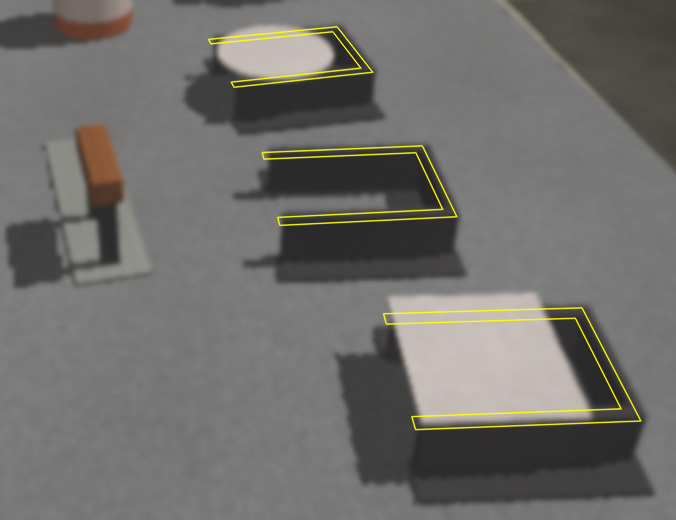

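```bash
python3 - <<'E'
from h import *
c=pickle.load(open("im0.pkl","rb"))["top"]
for n,p in(("empty",[(328,50),(297,230),(518,84),(490,263)]),("disc",[(25,53),(13,233),(217,53),(212,233)])):
    for z in(0,6):
        B=back(c,np.array(p)/2.75+[175,105]-.5,z)[:,:2]
        dl=B[0]-B[1];dr=B[2]-B[3];dn=B[1]-B[3];df=B[0]-B[2]
        a=lambda v:np.degrees(np.arctan2(v[1],v[0]))
        print(n,z,B.mean(0),a(dl),a(dr),a(dn)-90,a(df)-90,[np.linalg.norm(v) for v in(dl,dr,dn,df)])
# blade corners
B=back(c,np.array([(178,402),(178,480),(453,396),(455,474)])/2.75+[175,100]-.5,3)[:,:2]
print(B,B.mean(0)); v=B[:2].mean(0)-B[2:].mean(0);print(np.linalg.norm(v),np.degrees(np.arctan2(v[1],v[0])))
E
```

```text
empty 0 [650.81649963   3.10293149] -7.15107498097623 -8.164479818613323 -8.341127550527986 -8.975427637364106 [np.float64(142.98395661111184), np.float64(141.3137166664772), np.float64(145.6061752461203), np.float64(148.1491834337031)]
empty 6 [649.17790447   3.16397014] -7.151074980976234 -8.164479818613314 -8.341127550527972 -8.975427637364035 [np.float64(142.03520646491305), np.float64(140.37604916499774), np.float64(144.64002573308147), np.float64(147.16616014372494)]
disc 0 [655.87933974 224.99859718] 1.4285745855505363 1.7041549102274929 1.5057799685773432 1.124636607346119 [np.float64(142.3250114971711), np.float64(141.32981448916016), np.float64(150.3908584157947), np.float64(149.71306508012646)]
disc 6 [654.2071508  223.58727803] 1.428574585550539 1.7041549102274862 1.5057799685773432 1.124636607346119 [np.float64(141.38063368957606), np.float64(140.3920401728184), np.float64(149.39296080342825), np.float64(148.71966487111595)]
[[470.68072067 166.29486108]
 [414.55410932 163.37349727]
 [480.45897362 -33.36090031]
 [424.27064868 -35.82101051]] [447.49111307  65.12161188]
199.66320651612233 92.79824585394603
```

>>> servo_tool:
  increments:
    - [3, 6.5, 0, 0, 0, 7, 1]
    - [6, 13, 0, 0, 0, 14, 1]
    - [9, 20, -1, 0, 0, 21, 1]
    - [12, 26.5, -2, 0, 0, 28, 1]
    - [15, 33, -3, 0, 0, 35, 1]
    - [18, 40, -4, 0, 0, 42, 1]
    - [21, 46, -5, 0, 0, 49, 1]
    - [24, 52, -6, 0, 0, 56, 1]
    - [26, 58, -7, 0, 0, 63, 1]
    - [28.9, 64.2, -9, 0, 0, 70, 1]
    - [28.9, 64.2, -9, 0, 0, 77.4, 1]
    - [28.9, 64.2, -9, 0, 0, 77.4, 1]
    - [28.9, 64.2, -9, 0, 0, 77.4, 1]
    - [28.9, 64.2, -9, 0, 0, 77.4, 1]
    - [28.9, 64.2, -9, 0, 0, 77.4, 1]
    - [28.9, 64.2, -9, 0, 0, 77.4, 1]
    - [28.9, 64.2, -9, 0, 0, 77.4, 1]
    - [28.9, 64.2, -9, 0, 0, 77.4, 1]
    - [28.9, 64.2, -9, 0, 0, 77.4, 1]
    - [28.9, 64.2, -9, 0, 0, 77.4, 1]

```text
t: 1.77
ee_pos: [448.3, 37.8, 132.4]
orientation: [-2.176, -2.265, 0.002]
ft_force: [-0.3, 0.0, -0.6]
width: 88.0
grasp_force: 0.0
```

>>> servo_tool:
  increments:
    - [0.05, 0, -3, 0, 0, 0, 1]
    - [0.05, 0, -5, 0, 0, 0, 1]
    - [0.05, 0, -6.5, 0, 0, 0, 1]
    - [0.05, 0, -7.5, 0, 0, 0, 1]
    - [0.05, 0, -8, 0, 0, 0, 1]
    - [0.05, 0, -8, 0, 0, 0, 1]
    - [0.05, 0, -8, 0, 0, 0, -1]
    - [0.05, 0, -8, 0, 0, 0, -1]
    - [0.05, 0, -8, 0, 0, 0, -1]
    - [0.05, 0, -8, 0, 0, 0, -1]
    - [0.05, 0, -8, 0, 0, 0, -1]
    - [0.05, 0, -8, 0, 0, 0, -1]
    - [0.05, 0, -8, 0, 0, 0, -1]
    - [0.05, 0, -8, 0, 0, 0, -1]
    - [0.05, 0, -8, 0, 0, 0, -1]
    - [0.05, 0, -8, 0, 0, 0, -1]

```text
t: 3.1
ee_pos: [449.4, 37.9, 52.6]
orientation: [-2.178, -2.264, 0.0]
ft_force: [0.9, -0.1, 0.7]
width: 24.6
grasp_force: 1.4
```

>>> servo_tool:
  increments:
    - [0, 0, 0, 0, 0, 0, -1]
    - [0, 0, 0, 0, 0, 0, -1]
    - [0, 0, 0, 0, 0, 0, -1]
    - [0, 0, 0, 0, 0, 0, -1]
    - [0, 0, 0.5, 0, 0, 0, -1]
    - [0, 0, 1, 0, 0, 0, -1]
    - [0, 0, 2, 0, 0, 0, -1]
    - [0, 0, 3, 0, 0, 0, -1]
    - [0, 0, 4, 0, 0, 0, -1]
    - [0, 0, 5, 0, 0, 0, -1]
    - [0, 0, 6, 0, 0, 0, -1]
    - [0, 0, 7, 0, 0, 0, -1]
    - [0, 0, 8, 0, 0, 0, -1]
    - [0, 0, 8, 0, 0, 0, -1]
    - [0, 0, 8, 0, 0, 0, -1]

```text
t: 4.35
ee_pos: [449.9, 37.9, 133.4]
orientation: [2.177, 2.263, 0.002]
ft_force: [0.4, -0.8, -4.2]
width: 23.9
grasp_force: 30.0
```

>>> servo_tool:
  increments:
    - [0, 0, 0, 0, 0, -2, -1]
    - [-0.2, 0, 0, 0, 0, -6, -1]
    - [-0.4, 0, 0, 0, 0, -11, -1]
    - [-0.6, 0.5, 0, 0, 0, -16, -1]
    - [-0.8, 1, 0, 0, 0, -22, -1]
    - [-1, 2, 0, 0, 0, -28, -1]
    - [-1, 3, 0, 0, 0, -34, -1]
    - [-1, 4.5, 0, 0, 0, -40, -1]
    - [-1, 6, 0, 0, 0, -46, -1]
    - [-1, 7.5, 0, 0, 0, -52, -1]
    - [-1, 9, 0, 0, 0, -58, -1]
    - [-1, 10.5, 0, 0, 0, -64, -1]
    - [-1, 12, 0, 0, 0, -70, -1]
    - [-1, 13.5, 0, 0, 0, -76, -1]
    - [-1, 15, 0, 0, 0, -81, -1]
    - [-1, 16.5, 0, 0, 0, -86, -1]
    - [-1, 17.5, 0, 0, 0, -89, -1]
    - [-1, 18, 0, 0, 0, -90.7, -1]
    - [-1, 18, 0, 0, 0, -90.7, -1]
    - [-1, 18, 0, 0, 0, -90.7, -1]

```text
t: 6.02
ee_pos: [438.9, 217.7, 132.0]
orientation: [3.141, 0.045, -0.002]
ft_force: [1.0, 0.7, -2.3]
width: 24.0
grasp_force: 30.0
```

```bash
python3 - <<'E'
from workcell import ctrl
from h import *
d={n:ctrl.get_image(n) for n in("top","side")};pickle.dump(d,open("im1.pkl","wb"))
o=ctrl.get_obs();print(o["ee_pos"],o["orientation"],o["width"])
from scipy.spatial.transform import Rotation as R
Rm=R.from_rotvec(o["orientation"]).as_matrix();print(Rm)
# predicted lifter pose: yaw from tool x
e=o["ee_pos"];yaw=np.arctan2(Rm[1,0],Rm[0,0]);print("yaw",np.degrees(yaw))
org=e+rotz(yaw)@[-22,0,-52.6];print("origin",org)
B=np.array([(-50,-28,3),(150,-28,3),(150,28,3),(-50,28,3),(-50,-28,3)])
H=np.array([(-40,-12,82),(40,-12,82),(40,12,82),(-40,12,82),(-40,-12,82)])
out=[]
for n,(x0,y0,w,hh,s) in{"top":(165,100,200,160,3),"side":(200,100,200,160,3)}.items():
    c=d[n];im=cv2.resize(c["image"][y0:y0+hh,x0:x0+w],None,fx=s,fy=s,interpolation=cv2.INTER_CUBIC)[:,:,::-1].copy()
    for Q in(B,H):
        uv=((proj(c,Q@rotz(yaw).T+org)+.5-[x0,y0])*s*8).astype(int);cv2.polylines(im,[uv[:,None]],False,(0,0,255),1,cv2.LINE_AA,3)
    out.append(im)
cv2.imwrite("pics/lift1.png",cv2.resize(np.hstack(out),(800,320)))
E
```

```text
[439.05548551 217.30904126 132.22777862] [ 3.14072681e+00  4.30097342e-02 -1.64090445e-03] 23.855400871699686
[[ 9.99624463e-01  2.73835490e-02 -1.03690612e-03]
 [ 2.73829525e-02 -9.99624845e-01 -5.85190567e-04]
 [-1.05254171e-03  5.56577255e-04 -9.99999291e-01]]
yaw 1.5691246131673584
origin [417.06373516 216.70661597  79.62777862]
```

View pics/lift1.png

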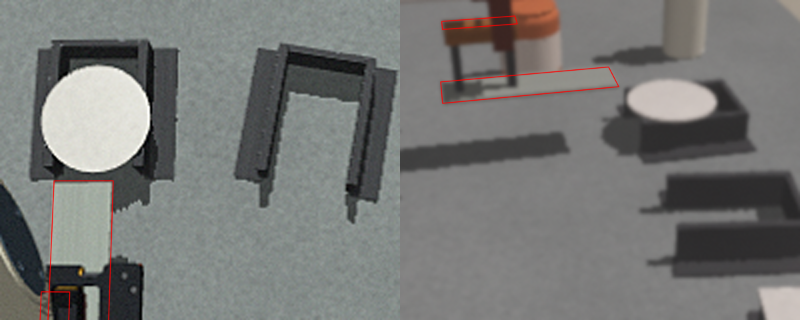

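>>> servo_tool:
  increments:
    - [0, 0, -1, 0, 0, 0, -1]
    - [0, 0, -3, 0, 0, 0, -1]
    - [0, 0, -5, 0, 0, 0, -1]
    - [0, 0, -6, 0, 0, 0, -1]
    - [0, 0, -6.2, 0, 0, 0, -1]
    - [0.5, 0, -6.2, 0, 0, 0, -1]
    - [1.5, 0.05, -6.2, 0, 0, 0, -1]
    - [2.5, 0.1, -6.2, 0, 0, 0, -1]
    - [4, 0.1, -6.2, 0, 0, 0, -1]
    - [5.5, 0.15, -6.2, 0, 0, 0, -1]
    - [7, 0.2, -6.2, 0, 0, 0, -1]
    - [8.5, 0.25, -6.2, 0, 0, 0, -1]
    - [10, 0.3, -6.2, 0, 0, 0, -1]
    - [11, 0.35, -6.2, 0, 0, 0, -1]
    - [11.7, 0.35, -6.2, 0, 0, 0, -1]
    - [12.1, 0.36, -6.2, 0, 0, 0, -1]
    - [12.1, 0.36, -6.2, 0, 0, 0, -1]
    - [12.1, 0.36, -6.2, 0, 0, 0, -1]

```text
t: 7.62
ee_pos: [560.0, 221.3, 70.6]
orientation: [3.141, 0.042, -0.001]
ft_force: [-0.4, -0.1, -4.5]
width: 23.8
grasp_force: 30.0
```

```bash
cat > chk.py <<'E'
import sys
from workcell import ctrl
from h import *
from scipy.spatial.transform import Rotation as R
d={n:ctrl.get_image(n) for n in("top","side")}
o=ctrl.get_obs();Rm=R.from_rotvec(o["orientation"]).as_matrix()
e=o["ee_pos"];yaw=np.arctan2(Rm[1,0],Rm[0,0]);org=e+rotz(yaw)@[-22,0,-52.6]
print(o["t"],e,o["ft_force"],"yaw",np.degrees(yaw),"origin",org,"fit pt",org+rotz(yaw)@[100,0,0],"tilt",Rm[2,:2])
c=d["top"];I=c["image"].astype(int);w=(I.min(2)>170).astype(np.uint8);w[:, 380:]=0;w[:,:150]=0;w[:100]=0
cs,_=cv2.findContours(w,cv2.RETR_EXTERNAL,cv2.CHAIN_APPROX_NONE);q=max(cs,key=cv2.contourArea)[:,0]
z=float(sys.argv[1]) # disc top height
P=back(c,q,z)[:,:2];print("disc",P.min(0),P.max(0),(P.min(0)+P.max(0))/2,cv2.minEnclosingCircle(P.astype(np.float32)))
cv2.imwrite(sys.argv[2],np.hstack([cv2.resize(d[n]["image"][y:y+150,x:x+190],(400,316))[:,:,::-1] for n,x,y in(("top",170,100),("side",240,100))]))
E
python3 chk.py 44 pics/ins.png
```

```text
7.7167 [559.62734266 221.3350282   70.55947089] [ 0.18386103  0.09798613 -3.78696152] yaw 1.541855910234413 origin [537.63530808 220.74306949  17.95947089] fit pt [637.59910162 223.43379092  17.95947089] tilt [-0.0009579   0.00028777]
disc [560.61695998 289.62508498] [760.9535657  361.29184348] [660.78526284 325.45846423] ((660.7530517578125, 306.54180908203125), 101.55508422851562)
```

View pics/ins.png

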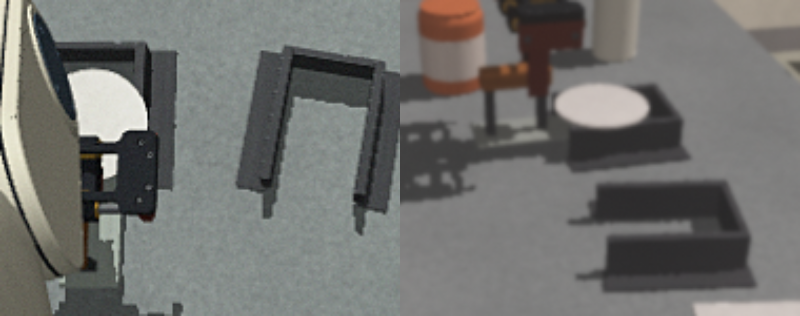

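>>> servo_tool:
  increments:
    - [0, 0, 0.5, 0, 0, 0, -1]
    - [0, 0, 1, 0, 0, 0, -1]
    - [0, 0, 1.4, 0, 0, 0, -1]
    - [0, 0, 1.6, 0, 0, 0, -1]
    - [0, 0, 1.8, 0, 0, 0, -1]
    - [0, 0, 2, 0, 0, 0, -1]
    - [0, 0, 2.2, 0, 0, 0, -1]
    - [0, 0, 2.4, 0, 0, 0, -1]
    - [0, 0, 2.7, 0, 0, 0, -1]
    - [0, 0, 3.1, 0, 0, 0, -1]
    - [0, 0, 3.6, 0, 0, 0, -1]
    - [0, 0, 4.1, 0, 0, 0, -1]
    - [0, 0, 4.6, 0, 0, 0, -1]
    - [0, 0, 5, 0, 0, 0, -1]
    - [0, 0, 5.2, 0, 0, 0, -1]
    - [0, 0, 5.2, 0, 0, 0, -1]
    - [0, 0, 5.2, 0, 0, 0, -1]

```text
t: 9.13
ee_pos: [560.5, 221.4, 122.8]
orientation: [-3.141, -0.042, -0.0]
ft_force: [0.1, 0.8, -5.4]
width: 23.4
grasp_force: 30.0
```

```bash
python3 chk.py 77 pics/up.png
```

```text
9.2333 [560.25284773 221.37768905 122.45094823] [ 0.67978904  0.77272822 -4.81757945] yaw 1.5313032812047864 origin [538.26070449 220.7897808   69.85094823] fit pt [638.22499191 223.46209105  69.85094823] tilt [-0.00043057  0.00014691]
disc [630.11120855 170.27212483] [690.42622879 254.79724718] [660.26871867 212.53468601] ((661.2388916015625, 212.53468322753906), 46.009822845458984)
```

View pics/up.png

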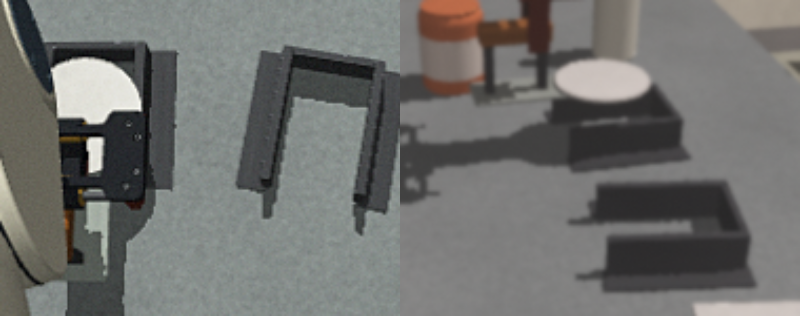

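>>> servo_tool:
  increments:
    - [0, -0.1, 0, 0, 0, 0, -1]
    - [0, -0.3, 0, 0, 0, -0.1, -1]
    - [0, -0.6, 0, 0, 0, -0.3, -1]
    - [0, -1.0, 0, 0, 0, -0.5, -1]
    - [0, -1.5, 0, 0, 0, -0.7, -1]
    - [0, -2.1, 0, 0, 0, -1.0, -1]
    - [0, -2.8, 0, 0, 0, -1.3, -1]
    - [0, -3.6, 0, 0, 0, -1.7, -1]
    - [-0.05, -4.4, 0, 0, 0, -2.1, -1]
    - [-0.05, -5.2, 0, 0, 0, -2.5, -1]
    - [-0.1, -6.0, 0, 0, 0, -2.9, -1]
    - [-0.1, -6.8, 0, 0, 0, -3.3, -1]
    - [-0.1, -7.6, 0, 0, 0, -3.7, -1]
    - [-0.15, -8.4, 0, 0, 0, -4.1, -1]
    - [-0.15, -9.2, 0, 0, 0, -4.5, -1]
    - [-0.2, -10.0, 0, 0, 0, -4.9, -1]
    - [-0.2, -10.8, 0, 0, 0, -5.3, -1]
    - [-0.2, -11.6, 0, 0, 0, -5.7, -1]
    - [-0.25, -12.4, 0, 0, 0, -6.1, -1]
    - [-0.25, -13.2, 0, 0, 0, -6.5, -1]

```text
t: 10.9
ee_pos: [557.9, 88.6, 122.7]
orientation: [-3.139, 0.137, 0.0]
ft_force: [0.0, 0.3, -5.5]
width: 23.9
grasp_force: 30.0
```

>>> servo_tool:
  increments:
    - [0, -0.8, 0, 0, 0, -0.4, -1]
    - [0, -1.6, 0, 0, 0, -0.8, -1]
    - [-0.05, -2.4, 0, 0, 0, -1.2, -1]
    - [-0.05, -3.2, 0, 0, 0, -1.6, -1]
    - [-0.1, -4.0, 0, 0, 0, -2.0, -1]
    - [-0.1, -4.7, 0, 0, 0, -2.3, -1]
    - [-0.1, -5.3, 0, 0, 0, -2.6, -1]
    - [-0.15, -5.8, 0, 0, 0, -2.8, -1]
    - [-0.15, -6.2, 0, 0, 0, -2.9, -1]
    - [-0.15, -6.5, 0, 0, 0, -3.0, -1]
    - [-0.15, -6.8, 0, 0, 0, -3.1, -1]
    - [-0.15, -7.0, 0, 0, 0, -3.2, -1]
    - [-0.15, -7.1, 0, 0, 0, -3.2, -1]
    - [-0.15, -7.2, 0, 0, 0, -3.2, -1]
    - [-0.15, -7.2, 0, 0, 0, -3.2, -1]
    - [-0.15, -7.2, 0, 0, 0, -3.2, -1]

```text
t: 12.23
ee_pos: [556.5, 17.5, 122.7]
orientation: [-3.134, 0.224, 0.0]
ft_force: [-0.9, 0.0, -4.6]
width: 24.0
grasp_force: 30.0
```

```bash
python3 chk.py 77 pics/over.png
```

```text
12.3333 [556.47285819  17.58985871 122.66657068] [ 0.17484323  0.75608069 -4.75514479] yaw -8.158246065539007 origin [534.69550021  20.71182597  70.06657068] fit pt [633.68349101   6.52106569  70.06657068] tilt [-8.06173948e-06 -2.53140401e-05]
disc [ 202.49399504 -104.07703738] [400.96223531 193.52266972] [301.72811517  44.72281617] ((288.35662841796875, 41.13787078857422), 158.894287109375)
```

View pics/over.png

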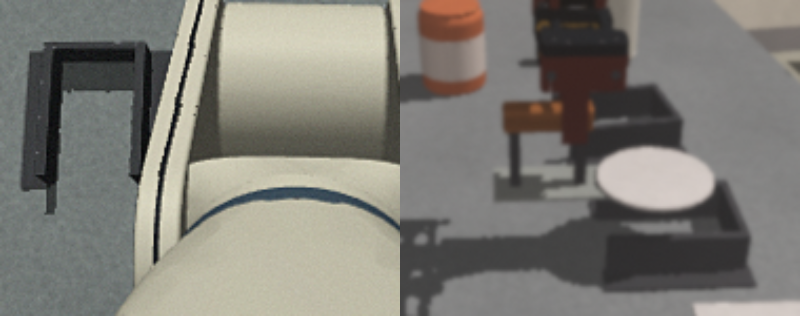

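```bash
cat > sd.py <<'E'
from h import *
def disc(c,z,guess,show=True):
    I=c["image"].astype(int);w=((I.min(2)>150)).astype(np.uint8)
    g=proj(c,[[*guess,z]])[0]
    cs,_=cv2.findContours(w,cv2.RETR_EXTERNAL,cv2.CHAIN_APPROX_NONE)
    q=min((k for k in cs if cv2.contourArea(k)>300),key=lambda k:np.linalg.norm(k[:,0].mean(0)-g))[:,0]
    P=back(c,q,z)[:,:2];return (P.min(0)+P.max(0))/2,P.max(0)-P.min(0),P.min(0),P.max(0)
E
python3 - <<'E'
from sd import *
from workcell import ctrl
print(disc(pickle.load(open("im0.pkl","rb"))["side"],44,(638,223)))
print(disc(ctrl.get_image("side"),77,(633,6)))
E
```

```text
(array([640.15931516, 224.5602796 ]), array([106.19788128, 108.15937074]), array([587.06037452, 170.48059423]), array([693.25825579, 278.63996497]))
(array([636.81883247,   5.68570027]), array([109.81738773, 107.73805609]), array([581.9101386 , -48.18332777]), array([691.72752634,  59.55472832]))
```

>>> servo_tool:
  increments:
    - [0, 0, -0.3, 0, 0, 0, -1]
    - [0, 0, -0.8, 0, 0, 0, -1]
    - [0, 0, -1.4, 0, 0, 0, -1]
    - [0, 0, -2, 0, 0, 0, -1]
    - [0, 0, -2.5, 0, 0, 0, -1]
    - [0, 0, -2.8, 0, 0, 0, -1]
    - [0, 0, -3, 0, 0, 0, -1]
    - [0, 0, -3.2, 0, 0, 0, -1]
    - [0, 0, -3.3, 0, 0, 0, -1]
    - [0, 0, -3.5, 0, 0, 0, -1]
    - [0, 0, -3.7, 0, 0, 0, -1]
    - [0, 0, -4, 0, 0, 0, -1]
    - [0, 0, -4.4, 0, 0, 0, -1]
    - [0, 0, -5, 0, 0, 0, -1]
    - [0, 0, -5, 0, 0, 0, -1]

```text
t: 13.63
ee_pos: [555.7, 17.4, 71.5]
orientation: [3.133, -0.224, -0.003]
ft_force: [-0.3, -0.1, -4.8]
width: 23.8
grasp_force: 30.0
```

```bash
python3 - <<'E'
from sd import *
from workcell import ctrl
c=ctrl.get_image("side")
print(disc(c,44,(633,6)))
s=cv2.resize(c["image"][150:280,290:420],(780,780),interpolation=cv2.INTER_CUBIC)[:590,:,::-1].copy()
O=np.array([(-50,50,40),(83,50,40),(83,-50,40),(-50,-50,40),(-50,-40,40),(75,-40,40),(75,40,40),(-50,40,40),(-50,50,40)])
uv=((proj(c,O@rotz(np.radians(-8.2)).T+[633+2.4,5.5+1.6,0])+.5-[290,150])*6*8).astype(int)
cv2.polylines(s,[uv[:,None]],False,(0,255,255),1,cv2.LINE_AA,3)
cv2.imwrite("pics/down.png",s)
E
```

```text
(array([635.61256307,   7.09742824]), array([107.09614435, 111.22556841]), array([582.0644909 , -48.51535597]), array([689.16063525,  62.71021244]))
```

View pics/down.png

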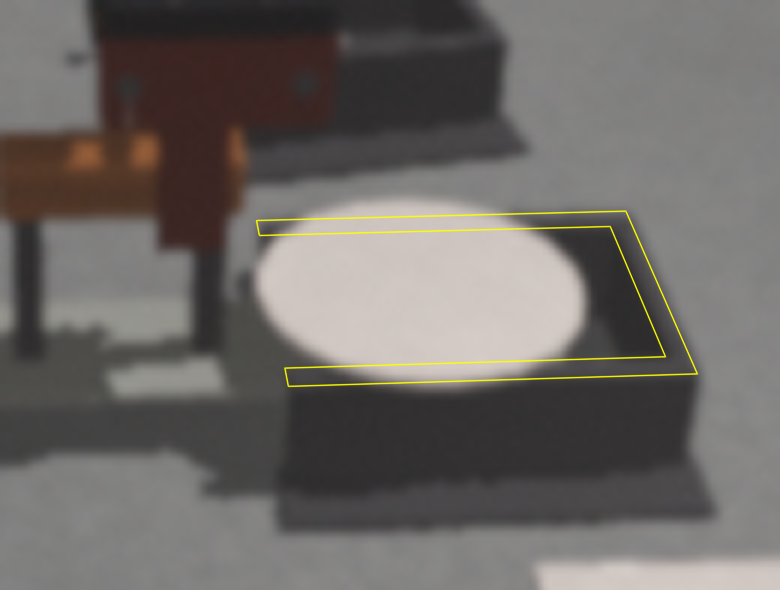

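>>> servo_tool:
  increments:
    - [0, 0, -0.4, 0, 0, 0, -1]
    - [0, 0, -0.8, 0, 0, 0, -1]
    - [0, 0, -1.2, 0, 0, 0, -1]
    - [0, 0, -1.5, 0, 0, 0, -1]
    - [0, 0, -1.7, 0, 0, 0, -1]
    - [0, 0, -1.8, 0, 0, 0, -1]
    - [0, 0, -1.85, 0, 0, 0, -1]
    - [0, 0, -1.9, 0, 0, 0, -1]
    - [0, 0, -1.9, 0, 0, 0, -1]
    - [0, 0, -1.9, 0, 0, 0, -1]

```text
t: 14.52
ee_pos: [556.6, 17.4, 53.8]
orientation: [-3.134, 0.224, -0.0]
ft_force: [0.5, 0.3, -3.7]
width: 23.9
grasp_force: 30.0
```

Still carrying the full weight; ease down to contact.

>>> servo_tool:
  increments:
    - [0, 0, -0.03, 0, 0, 0, -1]
    - [0, 0, -0.06, 0, 0, 0, -1]
    - [0, 0, -0.1, 0, 0, 0, -1]
    - [0, 0, -0.1, 0, 0, 0, -1]
    - [0, 0, -0.1, 0, 0, 0, -1]

```text
t: 14.93
ee_pos: [556.5, 17.4, 52.7]
orientation: [3.134, -0.224, 0.0]
ft_force: [-0.3, -0.1, -2.9]
width: 23.9
grasp_force: 30.0
```

>>> servo_tool:
  increments:
    - [0, 0, -0.05, 0, 0, 0, -1]
    - [0, 0, -0.05, 0, 0, 0, -1]
    - [0, 0, -0.05, 0, 0, 0, -0.6]
    - [0, 0, -0.05, 0, 0, 0, -0.2]
    - [0, 0, -0.05, 0, 0, 0, 0.2]
    - [0, 0, -0.05, 0, 0, 0, 0.6]
    - [0, 0, -0.05, 0, 0, 0, 1]
    - [0, 0, -0.05, 0, 0, 0, 1]
    - [0, 0, -0.05, 0, 0, 0, 1]
    - [0, 0, -0.05, 0, 0, 0, 1]
    - [0, 0, -0.05, 0, 0, 0, 1]
    - [0, 0, -0.05, 0, 0, 0, 1]

```text
t: 15.93
ee_pos: [556.5, 17.4, 52.2]
orientation: [3.134, -0.224, -0.0]
ft_force: [-0.1, 0.6, -0.0]
width: 80.7
grasp_force: 0.0
```

>>> servo_tool:
  increments:
    - [0, 0, 1, 0, 0, 0, 1]
    - [0, 0, 3, 0, 0, 0, 1]
    - [0, 0, 6, 0, 0, 0, 1]
    - [0, 0, 9, 0, 0, 0, 1]
    - [0, 0, 12, 0, 0, 0, 1]
    - [0, 0, 15, 0, 0, 0, 1]
    - [-2, -4, 17, 0, 0, 0, 1]
    - [-4, -8, 17, 0, 0, 0, 1]
    - [-6, -12, 17, 0, 0, 0, 1]
    - [-8, -16, 17, 0, 0, 0, 1]
    - [-10, -20, 17, 0, 0, 0, 1]
    - [-11, -24, 17, 0, 0, 0, 1]
    - [-12, -28, 17, 0, 0, 0, 1]
    - [-13, -32, 17, 0, 0, 0, 1]
    - [-14, -36, 17, 0, 0, 0, 1]
    - [-15, -40, 17, 0, 0, 0, 1]
    - [-15, -44, 17, 0, 0, 0, 1]
    - [-15, -48, 17, 0, 0, 0, 1]
    - [-15, -48, 17, 0, 0, 0, 1]
    - [-15, -48, 17, 0, 0, 0, 1]

```text
t: 17.6
ee_pos: [405.9, -465.7, 222.7]
orientation: [3.132, -0.229, 0.001]
ft_force: [0.2, 0.0, -0.7]
width: 87.5
grasp_force: 0.0
```

```bash
python3 - <<'E'
from sd import *
from workcell import ctrl
o=ctrl.get_obs();print(o["t"],o["ee_pos"],o["width"])
c=ctrl.get_image("top")
print(disc(c,44,(633,6)),disc(pickle.load(open("im0.pkl","rb"))["top"],44,(638,223)))
print("side",disc(ctrl.get_image("side"),44,(633,6)))
a=c["image"][100:220,260:380];s=cv2.resize(a,(600,600),interpolation=cv2.INTER_CUBIC)[:,:,::-1].copy()
O=np.array([(-50,50,40),(83,50,40),(83,-50,40),(-50,-50,40),(-50,-40,40),(75,-40,40),(75,40,40),(-50,40,40),(-50,50,40)])
uv=((proj(c,O@rotz(np.radians(-8.2)).T+[633,5.5,0])+.5-[260,100])*5*8).astype(int)
cv2.polylines(s,[uv[:,None]],False,(0,255,255),1,cv2.LINE_AA,3)
cv2.imwrite("pics/end.png",s)
E
```

```text
17.6 [ 405.92220531 -465.67741004  222.65377017] 87.54187263703943
(array([632.28028263,   6.28790461]), array([108.11856339, 108.64534023]), array([578.22100094, -48.03476551]), array([686.33956432,  60.61057472])) (array([637.79740805, 222.97018812]), array([107.32275244, 107.85982901]), array([584.13603183, 169.04027361]), array([691.45878428, 276.90010263]))
side (array([1668.27529949, 1245.96251091]), array([2728.63303292, 3384.2618952 ]), array([ 303.95878303, -446.16843669]), array([3032.59181595, 2938.09345851]))
```

View pics/end.png

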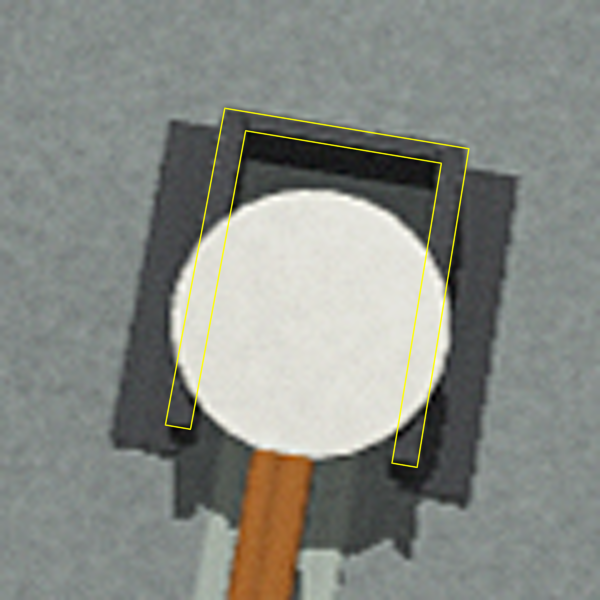

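```bash
python3 -c "
from workcell import ctrl
print(ctrl.close_job())"
```

```text
the job is handed in; nothing more can be done
None
```

The round panel now lies flat on the middle stand, about 1 mm off centre by my camera estimate; the lifter rests released under it, the gripper never went near the panel or the square one, and I handed the job in at 17.6 s of robot time, verdict not shown.

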